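# Restock the clinic's medicine rack, new behind old

## Robot

A 7-joint arm with a two-finger parallel gripper is mounted at the origin on the work surface. World frame = base frame: x ahead of the robot, y to its left, z up, the work surface at z = 0. Lengths are in mm, angles in rad, forces in N, time in s.
With the tool pointing down it reaches from about 400 to 900 mm from the base axis. Payload 5.5 kg.
Tool frame: the origin (TCP) lies midway between the tips of the shut fingers; the grasp point (between the pads) lies 19 mm behind it (manip.pinch_z is the distance from the TCP to the grasp point, in mm); z points along the fingers, x is the direction in which the jaws open and shut, and the axes are right-handed (so a half turn about z gives the same grasp; the last joint's range is limited). The gripper opens to 92 mm and grips with 3 to 60 N. Pads are 19 mm wide; open, the fingers measure 130 mm over their backs; the gripper's body (75 mm by 190 mm) begins 47 mm behind the grasp point.
Start: joints at [-0.859, 0.501, -0.427, 1.55, 0.221, 1.138, -0.21], TCP at [281.989, 585.647, 226.729] pointing down, gripper open.
Joint ranges: [-2.88, 2.88], [-0.31, 2.03], [-1.54, 1.56], [0.2, 2.42], [-1.41, 4.55], [0.19, 2.02], [-2.57, 2.57]. Speed limits (rad/s): [2.57, 2.57, 3.14, 3.14, 3.14, 3.14, 3.14].

## Interface

Orientations are given as a unit quaternion [w, x, y, z].
In Python, from cell import manip gives the robot as it stands.
- The arm moves only by the shell command python3 -m inch 'ROWS'. ROWS is JSON, a list of rows, each a list of 7 numbers: the turn, a rotation vector about the tool's x, y, z in rad, then the shift along the tool's x, y, z in cm, then the opening, from 0 (shut) to 1 (fully open). A call has exactly 5 rows; each row shifts and turns the pose as measured when the row begins, along the tool's axes as they then stand; what a row does not reach is not made up. A row lasts 1/8 s, in which the tool goes at most 62.5 mm and 10.7 degrees, less where a joint would pass 70% of its speed; a pose out of reach is approached as far as the arm can. A call with a gripper value outside its range is refused whole. The fingers move at their own pace and stop on an object; the grip force is fixed at half the most. Time passes only in rows, so rows that do not move let the fingers close, or fill a call up. It gives the time, the measured TCP pose, the force and the opening at its end, in the units of the state.
- manip.get_obs(): the state, without advancing time (a new reading comes with each control period).
- manip.read_camera(name): name is "scene" or "top" or "wrist"; returns a dict with "img" (384x512x3 uint8, red, green, blue), "fx", "fy", "cx", "cy" (pixels), "R" (3x3) and "t" (3): a world point X has camera coordinates R X + t. Camera axes: x right, y down, z forward; pixel columns grow to the right and rows downward; lengths in mm; the calibration is good to about 2 mm. A picture is of the moment at which its call begins. There is no depth.
- manip.close_job(): hands the job in, once; it reports no verdict.
The state is a dict: "clock": time; "q": joint angles; "qd": joint speeds; "tau": joint torques, N m; "eef_pos": TCP position; "tool_rot": TCP orientation; "ft_force": force on the tool from outside, world axes, zero at the start; "ft_torque": the same for the moment, N m; "finger_gap": finger opening in mm.
Only numpy, scipy, OpenCV 4.12 (cv2) and the standard library are available. Lean on these libraries where they do the work, as an engineer would, in place of code of your own. Each camera call takes 0.05 s, during which the arm holds its last target. There are 200 camera calls.

## Task

Restock the medicine rack: move the four newly delivered items one by one from the blue delivery tray into the white stock rack, as a second row in the same order as the row already there. Stand each upright on the rack's floor in the lane of its own kind, behind the old one (on its far side from the robot), and leave the old stock standing where it is.

Things in the scene. Friction and masses are not known exactly. Their poses are not given: they have to be found in the camera images.
- new_bottle: The newly delivered tablet bottle: round amber glass body 42 mm across and 50 mm tall with a paper band, rounded shoulder and narrower white screw cap (33 mm across); 74 mm tall in all. Origin at the centre of its underside, z up. Loose, under 0.13 kg; starts upright in one of the delivery tray's bays.
- new_dropper: The newly delivered eye-drop bottle: slim round white plastic body 36 mm across, straight up to 44 mm, then tapering to a thin pointed nozzle; 78 mm tall in all. Origin at the centre of its underside, z up. Loose, under 0.13 kg; starts upright in one of the delivery tray's bays.
- new_jar: The newly delivered ointment jar: squat round white plastic jar 49 mm across with a bare metal lid 50 mm across; 46 mm tall. Origin at the centre of its underside, z up. Loose, under 0.13 kg; starts upright in one of the delivery tray's bays.
- new_carton: The newly delivered plain paper carton, upright, 36 mm (its own x) by 50 mm (its own y) by 72 mm tall. Origin at the centre of its underside, z up. Loose, under 0.13 kg; starts upright in one of the delivery tray's bays, its x axis within 0.2 rad of the tray's x axis.
- old_bottle: The tablet bottle already in stock, the twin of new_bottle in shape and size. Origin at the centre of its underside, z up. Loose; stands in the front half of one of the stock rack's lanes and marks that lane as the one for its kind.
- old_dropper: The eye-drop bottle already in stock, the twin of new_dropper in shape and size. Origin at the centre of its underside, z up. Loose; stands in the front half of one of the stock rack's lanes and marks that lane as the one for its kind.
- old_jar: The jar already in stock, the twin of new_jar in shape and size. Origin at the centre of its underside, z up. Loose; stands in the front half of one of the stock rack's lanes and marks that lane as the one for its kind.
- old_carton: The carton already in stock, the twin of new_carton in shape and size. Origin at the centre of its underside, z up. Loose; stands in the front half of one of the stock rack's lanes and marks that lane as the one for its kind.
- tray: Low blue plastic delivery tray, 172 x 286 mm, fixed. Origin at table height under the middle of the row of bays; x points away from the robot (within 0.2 rad), y along the row. Bay centres: x = 0, y = -105, -35, 35, 105 mm, one new item in each (up to 8 mm off centre); floor 5 mm up. Walls at x = -68 and 68 mm and partitions 18 mm tall, end walls 24. A trough behind holds two unrelated tools.
- rack: Low white steel stock rack, dark floor, fixed. Origin at table height; x points to its back, away from the robot (within 0.2 rad); ticket rail at the front (-x). Four lanes along x, centre lines y = -105, -35, 35, 105 mm, 67 mm clear, floor 6 mm up, inside from x = -94 (lip 16 mm tall) to 116 mm (wall 30 tall); dividers 27 mm tall. Old items stand near x = -45 mm; behind them is free.
Mind the look-alikes: they are no part of the job. Leave any pink or red look-alike of the new_jar alone.

How it is judged (in metres and radians):
At the end, for the whole second after the job is handed in: Each new item stands still and upright (0.12 rad) on the rack floor (5 mm), within 20 mm of the centre line of the lane that holds the old one of its kind, behind it (centre at x = -15 to 105 mm in the rack); each old item upright, at rest, within 20 mm of its start and its lane's line (((y of new_bottle in the frame of rack between -0.125 and -0.085 m and y of old_bottle in the frame of rack between -0.125 and -0.085 m) or (y of new_bottle in the frame of rack between -0.055 and -0.015 m and y of old_bottle in the frame of rack between -0.055 and -0.015 m) or (y of new_bottle in the frame of rack between 0.015 and 0.055 m and y of old_bottle in the frame of rack between 0.015 and 0.055 m) or (y of new_bottle in the frame of rack between 0.085 and 0.125 m and y of old_bottle in the frame of rack between 0.085 and 0.125 m)) and x of new_bottle in the frame of rack between -0.015 and 0.105 m and z of new_bottle in the frame of rack between 0.001 and 0.011 m and angle between each of new_bottle, old_bottle, new_dropper, old_dropper, new_jar, old_jar, new_carton, old_carton's own z axis and vertical below 0.12 rad and linear speed of each of new_bottle, old_bottle, new_dropper, old_dropper, new_jar, old_jar, new_carton, old_carton below 0.02 m/s and distance of each of old_bottle, old_dropper, old_jar, old_carton from where it was at the start of the episode below 0.02 m and ((y of new_dropper in the frame of rack between -0.125 and -0.085 m and y of old_dropper in the frame of rack between -0.125 and -0.085 m) or (y of new_dropper in the frame of rack between -0.055 and -0.015 m and y of old_dropper in the frame of rack between -0.055 and -0.015 m) or (y of new_dropper in the frame of rack between 0.015 and 0.055 m and y of old_dropper in the frame of rack between 0.015 and 0.055 m) or (y of new_dropper in the frame of rack between 0.085 and 0.125 m and y of old_dropper in the frame of rack between 0.085 and 0.125 m)) and x of new_dropper in the frame of rack between -0.015 and 0.105 m and z of new_dropper in the frame of rack between 0.001 and 0.011 m and ((y of new_jar in the frame of rack between -0.125 and -0.085 m and y of old_jar in the frame of rack between -0.125 and -0.085 m) or (y of new_jar in the frame of rack between -0.055 and -0.015 m and y of old_jar in the frame of rack between -0.055 and -0.015 m) or (y of new_jar in the frame of rack between 0.015 and 0.055 m and y of old_jar in the frame of rack between 0.015 and 0.055 m) or (y of new_jar in the frame of rack between 0.085 and 0.125 m and y of old_jar in the frame of rack between 0.085 and 0.125 m)) and x of new_jar in the frame of rack between -0.015 and 0.105 m and z of new_jar in the frame of rack between 0.001 and 0.011 m and ((y of new_carton in the frame of rack between -0.125 and -0.085 m and y of old_carton in the frame of rack between -0.125 and -0.085 m) or (y of new_carton in the frame of rack between -0.055 and -0.015 m and y of old_carton in the frame of rack between -0.055 and -0.015 m) or (y of new_carton in the frame of rack between 0.015 and 0.055 m and y of old_carton in the frame of rack between 0.015 and 0.055 m) or (y of new_carton in the frame of rack between 0.085 and 0.125 m and y of old_carton in the frame of rack between 0.085 and 0.125 m)) and x of new_carton in the frame of rack between -0.015 and 0.105 m and z of new_carton in the frame of rack between 0.001 and 0.011 m); the robot touches nothing.
It fails at once if an old item is knocked over or pushed 20 mm or more from its place (distance of any of old_bottle, old_dropper, old_jar, old_carton from where it was at the start of the episode above 0.02 m or angle between any of old_bottle, old_dropper, old_jar, old_carton's own z axis and vertical above 0.5 rad).
It also fails if it takes over 115 s, if anything falls off the work surface, if the arm or the gripper's body presses on something with over 40 N, if the wrist force passes 120 N, or if a joint passes its speed limit or range.

## Working session

There is one attempt and no reset: what is moved stays moved. The work goes in short steps, Python scripts to look and compute and a shell command to move; the robot and the scene stay as the last step left them, time stands still between calls to the robot, and variables do not carry over. Pictures are saved under pics/ and viewed, about 12 in all and at most 16, crops included, and the job is handed in when it is done.

```bash
ls; mkdir -p pics; python3 - <<'E'
from cell import manip
import cv2
o=manip.get_obs();print({k:o[k] for k in('clock','eef_pos','tool_rot','finger_gap','ft_force')})
for n in('top','scene'):
    c=manip.read_camera(n);cv2.imwrite(f'pics/{n}0.png',c['img'][:,:,::-1])
    print(n,c['fx'],c['cx'],c['cy'],c['R'],c['t'])
E
```

```text
pics
{'clock': 0.0, 'eef_pos': array([281.76023575, 584.9584798 , 225.66752311]), 'tool_rot': array([ 5.15676938e-04,  8.46695700e-01,  5.32076505e-01, -8.47936565e-04]), 'finger_gap': 91.70826077232977, 'ft_force': array([0.25943935, 0.53145167, 0.54286217])}
top 473.34412765689217 258.658348894514 200.7591163569759 [[-0.02549    -0.99957975  0.01380537]
 [-0.99269951  0.02368116 -0.1182662 ]
 [ 0.11788957 -0.01671919 -0.99288595]] [  57.10004228  458.45278144 1056.79335189]
scene 349.91808974392774 252.98631960680797 189.90661651873418 [[ 0.55738152  0.83024232  0.00485091]
 [ 0.60319498 -0.40092514 -0.68950334]
 [-0.57051     0.38724247 -0.72426626]] [-301.19177843 -227.19383195 1236.53059076]
```

View pics/top0.png

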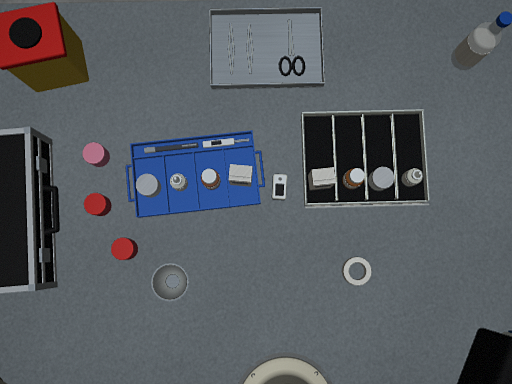

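View pics/scene0.png

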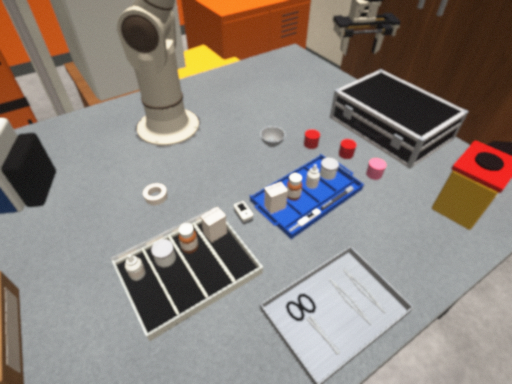

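The top view shows the tray bays, left (+y) to right: jar (147,184), dropper (178,181), bottle (210,178), carton (240,174). The rack lanes run carton (321,177), bottle (353,177), jar (381,178), dropper (413,176). The red and pink look-alikes are at (95,153), (97,204) and (123,248). The scene view agrees with this.

```bash
cat > h.py <<'E'
import numpy as np, cv2
from cell import manip
from scipy.spatial.transform import Rotation as Ro
def ray(c,u,v,z):
    d=c['R'].T@np.array([(u-c['cx'])/c['fx'],(v-c['cy'])/c['fy'],1]); o=-c['R'].T@c['t']
    return o+d*(z-o[2])/d[2]
def proj(c,X):
    p=c['R']@np.asarray(X,float)+c['t']; return np.array([c['fx']*p[0]/p[2]+c['cx'],c['fy']*p[1]/p[2]+c['cy']])
def pose():
    o=manip.get_obs();w,x,y,z=o['tool_rot'];R=Ro.from_quat([x,y,z,w]).as_matrix();return o,R
def go(target,yaw=None):
    "shift (cm, tool axes) to target TCP, and turn about tool z so the jaw axis x has world heading yaw (mod pi), tool down"
    o,R=pose();d=R.T@(np.array(target)-o['eef_pos'])/10
    print('t',round(o['clock'],2),'pos',o['eef_pos'].round(1),'shift cm',d.round(2),'gap',round(o['finger_gap'],1))
    if yaw is not None:
        cur=np.arctan2(R[1,0],R[0,0]);dy=(yaw-cur+np.pi/2)%np.pi-np.pi/2
        T=np.array([[np.cos(yaw),np.sin(yaw),0],[np.sin(yaw),-np.cos(yaw),0],[0,0,-1]]).T
        rs=[Ro.from_matrix(R.T@(np.array([[s*np.cos(yaw),s*np.sin(yaw),0],[s*np.sin(yaw),-s*np.cos(yaw),0],[0,0,-1]]).T)).as_rotvec().round(3) for s in(1,-1)]
        print('cur heading',round(cur,3),'turns',rs)
E
python3 - <<'E'
from h import *
c=manip.read_camera('top');im=c['img'][:,:,::-1].copy()
a=cv2.resize(im[125:225,122:270],None,fx=5,fy=5,interpolation=cv2.INTER_CUBIC)
b=cv2.resize(im[103:213,296:436],None,fx=5,fy=5,interpolation=cv2.INTER_CUBIC)
cv2.imwrite('pics/a.png',a);cv2.imwrite('pics/b.png',b)
hsv=cv2.cvtColor(im,cv2.COLOR_BGR2HSV)
m=cv2.inRange(hsv,(100,120,50),(125,255,255));m[:,280:]=0
m=cv2.morphologyEx(cv2.morphologyEx(m,cv2.MORPH_CLOSE,np.ones((15,15))),cv2.MORPH_OPEN,np.ones((25,25)))
k=max(cv2.findContours(m,0,2)[0],key=cv2.contourArea)
bx=cv2.boxPoints(cv2.minAreaRect(k))
P=np.array([ray(c,u,v,20) for u,v in bx]);print('tray',bx.round(1).tolist(),P.round(1).tolist())
print([round(float(np.linalg.norm(P[i]-P[i-1])),1) for i in range(4)])
g=cv2.cvtColor(im,cv2.COLOR_BGR2GRAY)
m=(g<45).astype(np.uint8)*255;m[:,:298]=0;m[:,440:]=0;m[:100]=0;m[215:]=0
m=cv2.morphologyEx(m,cv2.MORPH_OPEN,np.ones((3,3)))
ys,xs=np.nonzero(m);bx=cv2.boxPoints(cv2.minAreaRect(np.c_[xs,ys].astype(np.float32)))
P=np.array([ray(c,u,v,6) for u,v in bx]);print('rackfloor',bx.round(1).tolist(),P.round(1).tolist())
E
```

```text
tray [[126.5999984741211, 143.1999969482422], [252.0, 129.6999969482422], [260.0, 204.0], [134.5, 217.39999389648438]] [[602.8, 349.7, 20.0], [628.6, 57.0, 20.0], [453.0, 42.8, 20.0], [429.0, 330.3, 20.0]]
[174.9, 293.8, 176.1, 288.4]
rackfloor [[303.70001220703125, 116.0], [421.8999938964844, 113.0], [424.20001220703125, 199.5], [305.8999938964844, 202.5]] [[663.3, -67.3, 6.0], [664.8, -351.5, 6.0], [455.9, -342.8, 6.0], [455.4, -64.8, 6.0]]
```

View pics/a.png

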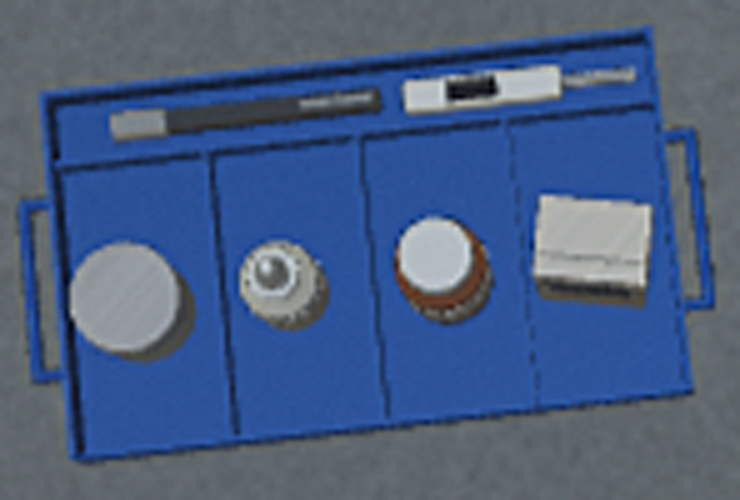

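View pics/b.png

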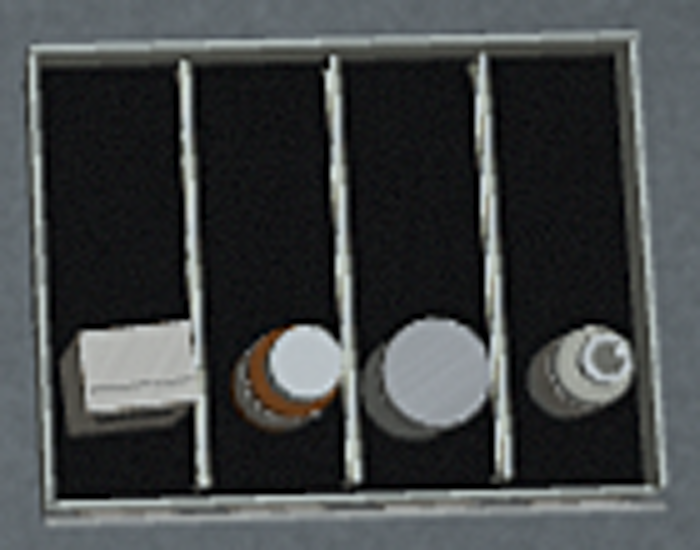

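The crops give tray wall corners (43,93), (653,28), (692,393), (78,460). The jar lid is at (125,297), the bottle cap at (436,255), the dropper tip at (270,270), and the carton top runs (541,195) to (645,283). The rack dividers run (185,62)→(204,487), (334,57)→(355,482) and (483,53)→(505,480).

```bash
cat > loc.py <<'E'
from h import *
c=manip.read_camera('top')
A=lambda x,y,z:ray(c,122+(x+.5)/5-.5,125+(y+.5)/5-.5,z)
B=lambda x,y,z:ray(c,296+(x+.5)/5-.5,103+(y+.5)/5-.5,z)
f=lambda p:np.round(p[:2],1)
bl,br,fr,fl=[A(x,y,z) for x,y,z in[(43,93,21),(653,28,21),(692,393,21),(78,460,21)]]
print('tray',[f(p) for p in(bl,br,fr,fl)],'sizes',[round(float(np.linalg.norm(q)),1) for q in(bl-br,fr-fl,bl-fl,br-fr)])
v=(bl-br)+(fl-fr);ty=np.arctan2(-v[0],v[1]);print('tray yaw',ty)
print('jar',f(A(125,297,51)),'dropper',f(A(270,270,80)),'bottle',f(A(436,255,79)),'carton',f(sum(A(x,y,77) for x,y in[(541,195),(652,206),(645,283),(533,272)])/4))
e=A(652,206,77)-A(541,195,77)+A(645,283,77)-A(533,272,77);print('carton x heading',np.arctan2(e[0],-e[1]))
D=[(B(185,62,27),B(204,487,27)),(B(334,57,27),B(355,482,27)),(B(483,53,27),B(505,480,27))]
print([(f(p),f(q),round(float(np.linalg.norm(p-q)),1)) for p,q in D])
v=sum(p-q for p,q in D);ry=np.arctan2(v[1],v[0])
ex=np.array([np.cos(ry),np.sin(ry)]);ey=np.array([-ex[1],ex[0]])
m=sum(p+q for p,q in D)[:2]/6;O=m-11*ex
print('rack yaw',ry,'origin',O,'divider y',[((p+q)[:2]/2-O)@ey for p,q in D])
for n,p in dict(carton=sum(B(x,y,78) for x,y in[(80,333),(189,320),(205,400),(88,412)])/4,bottle=B(305,362,80),jar=B(438,373,52),dropper=B(607,356,82)).items():
    r=p[:2]-O;print('old',n,(r@ex).round(1),(r@ey).round(1))
for n,y in dict(carton=105,bottle=35,jar=-35,dropper=-105).items(): print('goal',n,(O+52*ex+y*ey).round(1))
E
python3 loc.py
```

```text
tray [array([602.4, 341. ]), array([627.2,  56.6]), array([454.7,  42.7]), array([430.6, 324. ])] sizes [285.6, 282.3, 172.6, 173.1]
tray yaw 0.08625575327190947
jar [500.6 296.2] dropper [506.4 226.7] bottle [511.6 154.3] carton [517.5  85.7]
carton x heading -0.12276492084725588
[(array([ 658. , -132.7]), array([ 457.2, -132.6]), 200.8), (array([ 658.9, -202.9]), array([ 457.9, -202.2]), 201.1), (array([ 659.4, -273.3]), array([ 457.1, -271.5]), 202.2)]
rack yaw -0.004210146187223217 origin [ 547.07236986 -202.49007032] divider y [np.float64(69.86796422343471), np.float64(-0.0407063759045022), np.float64(-69.82725784753026)]
old carton -42.1 104.6
old bottle -42.0 32.4
old jar -43.4 -33.9
old dropper -42.2 -100.3
goal carton [599.5 -97.7]
goal bottle [ 599.2 -167.7]
goal jar [ 598.9 -237.7]
goal dropper [ 598.6 -307.7]
```

Sizes and bay positions agree with what was given: tray 285x173, dividers 70 apart, and items within a few mm of their bays. Next I turn the jaws to point along x.

```bash
python3 -m inch '[[0,0,0.187,0,0,0,1],[0,0,0.187,0,0,0,1],[0,0,0.187,0,0,0,1],[0,0,0.187,0,0,0,1],[0,0,0.187,0,0,0,1]]'; python3 -m inch '[[0,0,0.15,0,0,0,1],[0,0,0,0,0,0,1],[0,0,0,0,0,0,1],[0,0,0,0,0,0,1],[0,0,0,0,0,0,1]]'; python3 -c "
from h import *
go([500.6,296.2,150],0)"
```

```text
clock: 0.82
eef_pos: [281.4, 584.1, 224.2]
tool_rot: [0.002, 0.996, 0.089, -0.002]
ft_force: [-0.3, -0.4, -0.0]
finger_gap: 91.7
clock: 1.45
eef_pos: [280.9, 583.6, 223.3]
tool_rot: [0.003, 1.0, 0.015, -0.002]
ft_force: [-0.8, 0.2, -0.4]
finger_gap: 91.7
t 1.45 pos [280.9 583.6 223.3] shift cm [21.09 29.37  7.41] gap 91.7
cur heading 0.031 turns [array([0.005, 0.003, 0.031]), array([-0.005,  0.008, -3.111])]
```

```bash
python3 -m inch '[[0,0,0.03,3.5,4.9,0.8,1],[0,0,0,3.5,4.9,0.8,1],[0,0,0,3.5,4.9,0.8,1],[0,0,0,3.5,4.9,0.8,1],[0,0,0,3.5,4.9,0.8,1]]'; python3 -m inch '[[0,0,0,3,3.5,0.5,1],[0,0,0,0.6,1.4,0,1],[0,0,0,0,0,0,1],[0,0,0,0,0,0,1],[0,0,0,0,0,0,1]]'; python3 -c "
from h import *
go([500.6,296.2,150],0)
c=manip.read_camera('wrist');cv2.imwrite('pics/w1.png',c['img'][:,:,::-1])
print(c['fx'],c['cx'],c['cy'],c['R'],c['t'],-c['R'].T@c['t'])
print(proj(c,[500.6,296.2,51]),proj(c,[506.4,226.7,83]))"
```

```text
clock: 2.08
eef_pos: [458.9, 341.3, 183.3]
tool_rot: [-0.001, 1.0, 0.008, -0.002]
ft_force: [0.8, -0.4, -0.4]
finger_gap: 92.1
clock: 2.7
eef_pos: [497.8, 289.0, 178.1]
tool_rot: [-0.001, 1.0, 0.007, -0.001]
ft_force: [0.7, 1.2, -0.9]
finger_gap: 91.5
t 2.7 pos [497.8 289.  178.1] shift cm [ 0.3  -0.72  2.81] gap 91.5
cur heading 0.013 turns [array([-0.002,  0.003,  0.013]), array([-4.000e-03, -3.000e-03, -3.128e+00])]
327.60659182222753 260.36152928453663 190.31784491421817 [[ 0.99991282  0.01302054 -0.00219387]
 [ 0.01312766 -0.96245958  0.2711074 ]
 [ 0.00141846 -0.27111256 -0.9625466 ]] [-501.30797169  252.08158232  421.2420938 ] [497.35751334 363.34965824 336.02416281]
[263.71328944 176.20754296] [269.48843105 263.91841511]
```

View pics/w1.png

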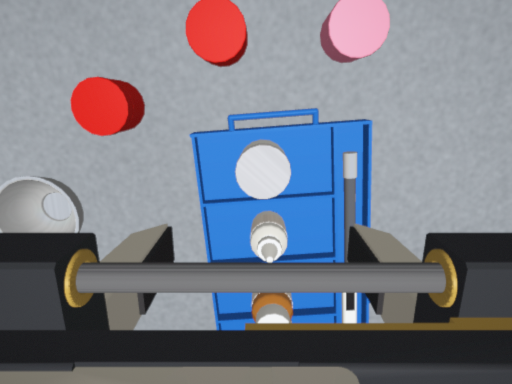

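The wrist view shows the jar lid centred at (263,171) and the dropper shoulder near (268,238), with the tip at (269,252). I'll compare these with the top view.

```bash
python3 -c "
from h import *
c=manip.read_camera('wrist')
im=c['img'][:,:,::-1]
print('jar',ray(c,263,171.5,51),'dropper tip',ray(c,269.5,251,83),'shoulder',ray(c,268.5,238,49))
c=manip.read_camera('top')
print('top old: tip as dark cap centre', ray(c,122+270/5,125+270/5,83), 'shoulder', ray(c,122+282/5,125+284/5,49))
print(proj(c,[506,226,83]))
"; python3 -c "
from h import *
c=manip.read_camera('top');cv2.imwrite('pics/t2.png',cv2.resize(c['img'][125:225,122:222,::-1],None,fx=6,fy=6,interpolation=2))"
```

```text
jar [499.75404678 300.78796453  51.        ] dropper tip [506.0444091  239.12265681  83.        ] shoulder [505.99957605 235.90458872  49.        ]
top old: tip as dark cap centre [505.01529187 225.35942442  83.        ] shoulder [504.28681047 225.39467032  49.        ]
[175.70273835 178.56008113]
```

View pics/t2.png

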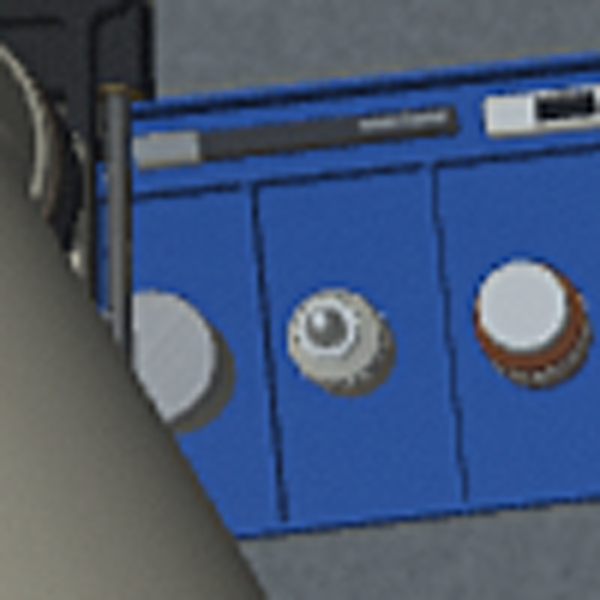

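The wrist view agrees with the top view to about 5 mm, and in x to about 1 mm. The rod hides the dropper's tip. Now I'll lower onto the jar.

```bash
python3 -m inch '[[0,0,0.01,0.25,-0.9,3,1],[0,0,0,0,0,3,1],[0,0,0,0,0,3,1],[0,0,0,0,0,2,1],[0,0,0,0,0,0,1]]'; python3 -c "
from h import *
go([500.4,298.5,25],0)"
```

```text
clock: 3.52
eef_pos: [500.7, 300.4, 66.2]
tool_rot: [-0.002, 1.0, 0.002, -0.0]
ft_force: [-0.1, 0.1, -0.2]
finger_gap: 91.8
t 3.52 pos [500.7 300.4  66.2] shift cm [-0.03  0.2   4.12] gap 91.8
cur heading 0.005 turns [array([-0.003,  0.   ,  0.005]), array([-0.   , -0.005, -3.137])]
```

```bash
python3 -m inch '[[0,0,0,0,0.2,1.8,1],[0,0,0,0,0,1.8,1],[0,0,0,0,0,0.5,1],[0,0,0,0,0,0,1],[0,0,0,0,0,0,1]]'; python3 -c "
from h import *
go([500.4,298.5,25],0)"
```

```text
clock: 4.15
eef_pos: [502.2, 299.5, 24.5]
tool_rot: [-0.002, 1.0, 0.003, 0.001]
ft_force: [0.3, -0.2, -0.4]
finger_gap: 91.6
t 4.15 pos [502.2 299.5  24.5] shift cm [-0.18  0.1  -0.05] gap 91.6
cur heading 0.005 turns [array([-0.005, -0.003,  0.005]), array([ 0.004, -0.008, -3.136])]
```

```bash
python3 -m inch '[[0,0,0,-0.2,0,0,0.4],[0,0,0,0,0,0,0.4],[0,0,0,0,0,0,0.2],[0,0,0,0,0,0,0.2],[0,0,0,0,0,0,0.2]]';python3 -m inch '[[0,0,0,0,0,0,0.2],[0,0,0,0,0,0,0.2],[0,0,0,0,0,-2,0.2],[0,0,0,0,0,-3,0.2],[0,0,0,0,0,-3,0.2]]';python3 -m inch '[[0,0,0,0,0,-3,0.2],[0,0,0,0,0,-2,0.2],[0,0,0,0,0,0,0.2],[0,0,0,0,0,0,0.2],[0,0,0,0,0,0,0.2]]'; python3 -c "
from h import *
go([598.9,-237.7,140],0)
c=manip.read_camera('wrist');cv2.imwrite('pics/w2.png',c['img'][:,:,::-1])"
```

```text
clock: 4.78
eef_pos: [500.9, 300.1, 26.0]
tool_rot: [-0.003, 1.0, 0.003, 0.002]
ft_force: [0.2, 0.6, -0.8]
finger_gap: 48.9
clock: 5.4
eef_pos: [498.6, 298.4, 107.6]
tool_rot: [-0.002, 1.0, 0.003, 0.0]
ft_force: [0.1, 0.1, -1.0]
finger_gap: 49.2
clock: 6.02
eef_pos: [500.0, 299.0, 165.3]
tool_rot: [-0.004, 1.0, 0.003, 0.003]
ft_force: [-0.6, 0.8, -0.5]
finger_gap: 48.5
t 6.03 pos [500.  299.  165.3] shift cm [ 9.6  53.73  2.21] gap 48.5
cur heading 0.005 turns [array([-0.007, -0.007,  0.005]), array([ 0.01 , -0.011, -3.136])]
```

View pics/w2.png

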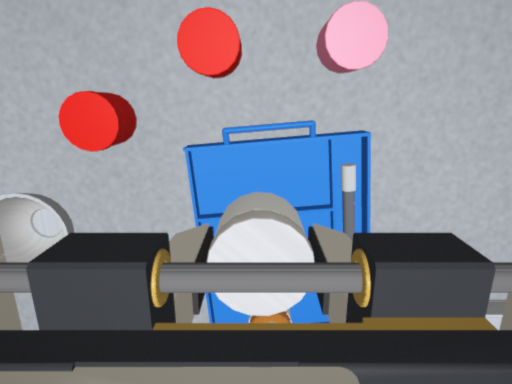

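The jar is held between the pads, with its lid at about (261,266) and a gap of 48.5. I'll carry it over.

```bash
python3 -m inch '[[0,0,0,0.9,5,0,0.2],[0,0,0,0.9,5,0,0.2],[0,0,0,0.9,5,0,0.2],[0,0,0,0.9,5,0,0.2],[0,0,0,0.9,5,0,0.2]]';python3 -m inch '[[0,0,0,0.9,5,0,0.2],[0,0,0,0.9,5,0,0.2],[0,0,0,0.9,5,0,0.2],[0,0,0,0.9,5,0,0.2],[0,0,0,0.9,4,0,0.2]]';python3 -m inch '[[0,0,0,0,0,0,0.2],[0,0,0,0,0,0,0.2],[0,0,0,0,0,0,0.2],[0,0,0,0,0,0,0.2],[0,0,0,0,0,0,0.2]]'; python3 -c "
from h import *
go([598.9,-237.7,140],0)
c=manip.read_camera('wrist')
o=manip.get_obs();print(ray(c,261,266,o['eef_pos'][2]+26)-o['eef_pos'])"
```

```text
clock: 6.7
eef_pos: [544.7, 48.6, 158.6]
tool_rot: [-0.004, 1.0, 0.009, -0.001]
ft_force: [-0.1, 0.2, -0.8]
finger_gap: 49.1
clock: 7.32
eef_pos: [591.8, -199.2, 151.5]
tool_rot: [-0.004, 1.0, 0.008, -0.004]
ft_force: [-0.2, 0.4, -0.9]
finger_gap: 48.8
clock: 7.95
eef_pos: [590.0, -199.6, 148.5]
tool_rot: [-0.005, 1.0, 0.007, -0.007]
ft_force: [-0.5, 0.5, 0.0]
finger_gap: 49.3
t 7.95 pos [ 590.  -199.6  148.5] shift cm [0.84 3.83 0.8 ] gap 49.3
cur heading 0.015 turns [array([-0.01 ,  0.014,  0.015]), array([-0.022, -0.015, -3.127])]
[ 0.73951604  1.74970087 26.        ]
```

```bash
python3 -m inch '[[-0.01,0.014,0.015,0.85,3.85,0,0.2],[0,0,0,0,0,1.5,0.2],[0,0,0,0,0,2,0.2],[0,0,0,0,0,2,0.2],[0,0,0,0,0,0,0.2]]'; python3 -c "
from h import *
go([598.9,-238.7,26],0)"
```

```text
clock: 8.62
eef_pos: [599.8, -234.8, 89.9]
tool_rot: [-0.001, 1.0, 0.002, 0.0]
ft_force: [-0.7, 0.9, -0.2]
finger_gap: 49.2
t 8.62 pos [ 599.8 -234.8   89.9] shift cm [-0.1   0.4   6.38] gap 49.2
cur heading 0.004 turns [array([-0.001, -0.   ,  0.004]), array([ 1.000e-03, -2.000e-03, -3.137e+00])]
```

```bash
python3 -m inch '[[0,0,0,-0.1,0.4,2,0.2],[0,0,0,0,0,2,0.2],[0,0,0,0,0,1.2,0.2],[0,0,0,0,0,0.4,0.2],[0,0,0,0,0,0,0.2]]'; python3 -c "
from h import *
go([598.9,-238.7,26],0)
c=manip.read_camera('wrist');cv2.imwrite('pics/w3.png',c['img'][:,:,::-1])"
```

```text
clock: 9.25
eef_pos: [599.0, -238.4, 29.5]
tool_rot: [-0.001, 1.0, 0.003, -0.0]
ft_force: [-0.1, 0.7, -0.6]
finger_gap: 49.3
t 9.25 pos [ 599.  -238.4   29.5] shift cm [-0.01  0.03  0.35] gap 49.3
cur heading 0.005 turns [array([-0.002,  0.   ,  0.005]), array([-0.000e+00, -3.000e-03, -3.136e+00])]
```

View pics/w3.png

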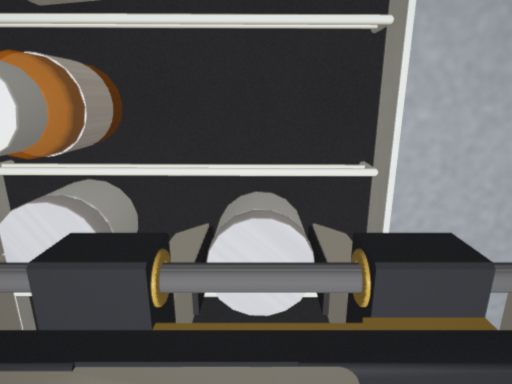

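The jar is centred in its lane behind the old jar, with divider rails at rows 170 and 295. I'll lower the last 3 mm and release.

```bash
python3 -m inch '[[0,0,0,0,0,0.3,0.2],[0,0,0,0,0,0.1,0.2],[0,0,0,0,0,0,0.7],[0,0,0,0,0,0,0.7],[0,0,0,0,0,0,0.7]]'; python3 -m inch '[[0,0,0,0,0,-1.5,0.7],[0,0,0,0,0,-4,0.7],[0,0,0,0,0,-4,0.7],[0,0,0,0,0,-4,0.9],[0,0,0,0,0,0,0.9]]'; python3 -c "
from h import *
go([506,226.5,150],0)"
```

```text
clock: 9.93
eef_pos: [601.1, -239.1, 28.1]
tool_rot: [-0.0, 1.0, 0.003, 0.002]
ft_force: [-1.1, -0.4, 0.1]
finger_gap: 64.2
clock: 10.55
eef_pos: [601.3, -239.5, 171.5]
tool_rot: [0.0, 1.0, 0.003, 0.004]
ft_force: [-0.0, -0.7, -0.1]
finger_gap: 79.4
t 10.55 pos [ 601.3 -239.5  171.5] shift cm [ -9.3  -46.65   2.05] gap 79.4
cur heading 0.005 turns [array([ 0.001, -0.007,  0.005]), array([ 1.200e-02,  1.000e-03, -3.136e+00])]
```

```bash
python3 -m inch '[[0,0,0,-1.1,-5.2,0,0.9],[0,0,0,-1.1,-5.2,0,0.9],[0,0,0,-1.1,-5.2,0,0.9],[0,0,0,-1.1,-5.2,0,0.9],[0,0,0,-1,-5.2,0,0.9]]';python3 -m inch '[[0,0,0,-1,-5.2,0,0.9],[0,0,0,-1,-5.2,0,0.9],[0,0,0,-1,-5.2,0,0.9],[0,0,0,-0.9,-4.5,0,0.9],[0,0,0,0,0,0,0.9]]'; python3 -c "
from h import *
go([506,226.5,23],0)
c=manip.read_camera('top');cv2.imwrite('pics/t3.png',c['img'][100:225,90:440,::-1].repeat(2,0).repeat(2,1))"
```

```text
clock: 11.18
eef_pos: [544.7, 20.6, 171.5]
tool_rot: [0.002, 1.0, -0.003, 0.005]
ft_force: [-0.0, -0.1, -0.3]
finger_gap: 82.7
clock: 11.8
eef_pos: [501.3, 233.6, 170.3]
tool_rot: [0.001, 1.0, 0.001, 0.004]
ft_force: [-0.1, -0.4, -1.2]
finger_gap: 82.8
t 11.8 pos [501.3 233.6 170.3] shift cm [ 0.34  0.67 14.74] gap 82.8
cur heading 0.003 turns [array([ 0.003, -0.008,  0.003]), array([ 0.013,  0.004, -3.139])]
```

View pics/t3.png

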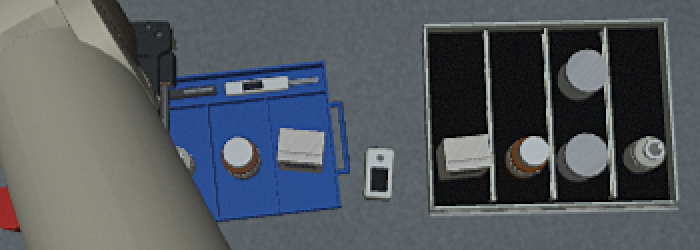

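The jar stands in the third lane from the left, at crop pixel (584,73), behind the old one. The old stock hasn't moved. The dropper is next.

```bash
python3 -m inch '[[0,-0.008,0,0.45,0.7,3.5,0.8],[0,0,0,0,0,3.5,0.8],[0,0,0,0,0,3,0.8],[0,0,0,0,0,2,0.8],[0,0,0,0,0,0,0.8]]'; python3 -c "
from h import *
go([506,226.5,23],0)"
```

```text
clock: 12.48
eef_pos: [509.9, 213.2, 47.5]
tool_rot: [0.005, 1.0, -0.005, 0.001]
ft_force: [-0.2, 0.5, -0.2]
finger_gap: 73.4
t 12.47 pos [509.9 213.2  47.5] shift cm [-0.41 -1.35  2.44] gap 73.4
cur heading -0.011 turns [array([ 0.01 , -0.002, -0.011]), array([-3.000e-03, -1.500e-02,  3.131e+00])]
```

```bash
python3 -m inch '[[0.01,0,-0.011,-0.4,-1.35,0.8,0.8],[0,0,0,0,0,0.8,0.8],[0,0,0,0,0,0.4,0.8],[0,0,0,0,0,0,0.8],[0,0,0,0,0,0,0.8]]'; python3 -c "
from h import *
go([506,226.5,23],0)
c=manip.read_camera('wrist');cv2.imwrite('pics/w4.png',c['img'][:,:,::-1])"
```

```text
clock: 13.1
eef_pos: [508.2, 227.1, 28.8]
tool_rot: [-0.001, 1.0, -0.0, 0.003]
ft_force: [0.3, -0.2, -0.4]
finger_gap: 73.4
t 13.1 pos [508.2 227.1  28.8] shift cm [-0.23  0.06  0.58] gap 73.4
cur heading -0.001 turns [array([-0.002, -0.006, -0.001]), array([-0.01 ,  0.004,  3.141])]
```

View pics/w4.png

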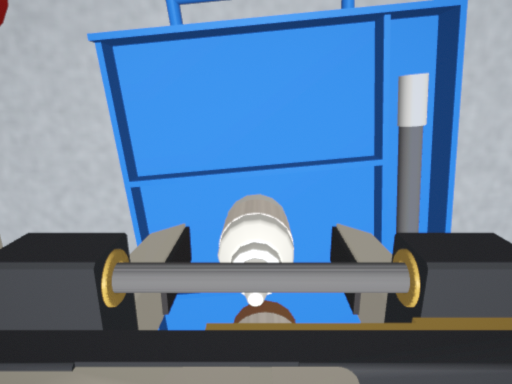

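The dropper stands between the open fingers, with its tip at (256,300). I'll go down 5 mm and grip.

```bash
python3 -m inch '[[0,0,0,-0.25,0,0.5,0.8],[0,0,0,0,0,0.1,0.8],[0,0,0,0,0,0,0.2],[0,0,0,0,0,0,0.1],[0,0,0,0,0,0,0.1]]'; python3 -m inch '[[0,0,0,0,0,0,0.1],[0,0,0,0,0,0,0.1],[0,0,0,0,0,0,0.1],[0,0,0,0,0,0,0.1],[0,0,0,0,0,0,0.1]]'; python3 -c "
from h import *
go([506,226.5,23],0)"
```

```text
clock: 13.78
eef_pos: [505.9, 227.1, 22.8]
tool_rot: [-0.001, 1.0, -0.0, 0.003]
ft_force: [0.7, 0.1, -0.4]
finger_gap: 47.8
clock: 14.4
eef_pos: [506.0, 227.1, 22.9]
tool_rot: [-0.001, 1.0, -0.0, 0.003]
ft_force: [0.5, 0.5, -0.7]
finger_gap: 35.2
t 14.4 pos [506.  227.1  22.9] shift cm [ 0.    0.06 -0.01] gap 35.2
cur heading -0.001 turns [array([-0.003, -0.007, -0.001]), array([-0.011,  0.004,  3.141])]
```

```bash
python3 -m inch '[[0,0,0,0,0,-2,0.1],[0,0,0,0,0,-4,0.1],[0,0,0,0,0,-4,0.1],[0,0,0,0,0,-4,0.1],[0,0,0,0,0,-1,0.1]]';python3 -m inch '[[0,0,0,0.9,5,0,0.1],[0,0,0,0.9,5,0,0.1],[0,0,0,0.9,5,0,0.1],[0,0,0,0.9,5,0,0.1],[0,0,0,0.9,5,0,0.1]]';python3 -m inch '[[0,0,0,0.9,5,0,0.1],[0,0,0,0.9,5,0,0.1],[0,0,0,0.9,5,0,0.1],[0,0,0,0.9,5,0,0.1],[0,0,0,0.9,5,0,0.1]]';python3 -m inch '[[0,0,0,0,1.5,0,0.1],[0,0,0,0,0,0,0.1],[0,0,0,0,0,0,0.1],[0,0,0,0,0,0,0.1],[0,0,0,0,0,0,0.1]]'; python3 -c "
from h import *
go([598.6,-307.7,24],0)"
```

```text
clock: 15.02
eef_pos: [503.4, 226.0, 175.3]
tool_rot: [-0.0, 1.0, -0.0, 0.001]
ft_force: [-0.1, -0.2, -1.4]
finger_gap: 35.2
clock: 15.65
eef_pos: [547.8, -24.2, 172.1]
tool_rot: [-0.002, 1.0, 0.006, -0.0]
ft_force: [1.8, 0.1, -0.0]
finger_gap: 35.3
clock: 16.27
eef_pos: [592.7, -280.7, 164.4]
tool_rot: [-0.003, 1.0, 0.006, -0.005]
ft_force: [0.2, 0.3, -0.4]
finger_gap: 35.3
clock: 16.9
eef_pos: [590.5, -295.2, 160.4]
tool_rot: [-0.004, 1.0, 0.006, -0.007]
ft_force: [0.3, 0.8, -0.3]
finger_gap: 35.3
t 16.9 pos [ 590.5 -295.2  160.4] shift cm [ 1.    1.38 13.61] gap 35.3
cur heading 0.011 turns [array([-0.008,  0.015,  0.011]), array([-0.023, -0.013, -3.13 ])]
```

```bash
python3 -m inch '[[-0.008,0.015,0.011,1,1.4,0,0.1],[0,0,0,0,0,3,0.1],[0,0,0,0,0,3,0.1],[0,0,0,0,0,2,0.1],[0,0,0,0,0,0,0.1]]'; python3 -c "
from h import *
go([598.6,-307.7,24],0)"
```

```text
clock: 17.52
eef_pos: [605.6, -311.6, 80.3]
tool_rot: [0.002, 1.0, 0.0, 0.004]
ft_force: [0.5, 0.2, -0.5]
finger_gap: 34.5
t 17.52 pos [ 605.6 -311.6   80.3] shift cm [-0.75 -0.42  5.62] gap 34.5
cur heading 0.0 turns [array([ 0.004, -0.008,  0.   ]), array([ 0.013,  0.006, -3.141])]
```

```bash
python3 -m inch '[[0.004,-0.008,0,-0.7,-0.4,1.5,0.1],[0,0,0,0,0,1.8,0.1],[0,0,0,0,0,1.2,0.1],[0,0,0,0,0,0.4,0.1],[0,0,0,0,0,0,0.1]]'; python3 -c "
from h import *
go([598.6,-307.7,24],0)"
```

```text
clock: 18.15
eef_pos: [600.0, -308.4, 30.0]
tool_rot: [0.001, 1.0, 0.0, 0.001]
ft_force: [0.5, 0.4, 0.2]
finger_gap: 35.1
t 18.15 pos [ 600.  -308.4   30. ] shift cm [-0.14 -0.07  0.6 ] gap 35.1
cur heading 0.0 turns [array([ 0.001, -0.003,  0.   ]), array([ 5.000e-03,  2.000e-03, -3.142e+00])]
```

```bash
python3 -m inch '[[0,0,0,0,0,0.4,0.1],[0,0,0,0,0,0.25,0.1],[0,0,0,0,0,0,0.1],[0,0,0,0,0,0,0.55],[0,0,0,0,0,0,0.55]]'; python3 -m inch '[[0,0,0,0,0,0,0.6],[0,0,0,0,0,-2,0.6],[0,0,0,0,0,-4,0.7],[0,0,0,0,0,-4,0.8],[0,0,0,0,0,-4,0.8]]'; python3 -c "
from h import *
go([511.6,154.3,150],0)"
```

```text
clock: 18.77
eef_pos: [601.4, -309.0, 24.8]
tool_rot: [0.001, 1.0, 0.0, 0.003]
ft_force: [-0.2, 0.4, 0.4]
finger_gap: 48.6
clock: 19.4
eef_pos: [598.8, -307.9, 169.2]
tool_rot: [0.0, 1.0, -0.0, 0.001]
ft_force: [0.5, -0.1, 0.1]
finger_gap: 72.6
t 19.4 pos [ 598.8 -307.9  169.2] shift cm [ -8.73 -46.22   1.88] gap 72.6
cur heading -0.0 turns [array([ 0.001, -0.001, -0.   ]), array([-2.000e-03, -1.000e-03,  3.142e+00])]
```

```bash
python3 -m inch '[[0,0,0,-0.9,-5,0,0.8],[0,0,0,-0.9,-5,0,0.8],[0,0,0,-0.9,-5,0,0.8],[0,0,0,-0.9,-5,0,0.8],[0,0,0,-0.9,-5,0,0.8]]';python3 -m inch '[[0,0,0,-0.9,-5,0,0.8],[0,0,0,-0.9,-5,0,0.8],[0,0,0,-0.9,-5,0,0.8],[0,0,0,-0.9,-5,0,0.8],[0,0,0,0,-0.5,0,0.8]]';python3 -m inch '[[0,0,0,0,0,0,0.8],[0,0,0,0,0,0,0.8],[0,0,0,0,0,0,0.8],[0,0,0,0,0,0,0.8],[0,0,0,0,0,0,0.8]]'; python3 -c "
from h import *
go([511.6,154.3,23],0)"
```

```text
clock: 20.02
eef_pos: [559.1, -59.8, 181.9]
tool_rot: [0.005, 1.0, -0.005, 0.011]
ft_force: [1.0, 1.0, 0.1]
finger_gap: 73.4
clock: 20.65
eef_pos: [525.2, 157.3, 188.4]
tool_rot: [0.003, 1.0, -0.002, 0.017]
ft_force: [-0.7, -0.4, -0.0]
finger_gap: 73.4
clock: 21.28
eef_pos: [527.0, 152.1, 190.5]
tool_rot: [0.004, 1.0, -0.006, 0.019]
ft_force: [-0.2, -0.2, 0.3]
finger_gap: 73.4
t 21.27 pos [527.  152.1 190.5] shift cm [-2.17 -0.32 16.68] gap 73.4
cur heading -0.011 turns [array([ 0.007, -0.038, -0.011]), array([-0.059, -0.011,  3.13 ])]
```

```bash
python3 -m inch '[[0.007,-0.038,-0.011,-1.5,0,0,0.8],[0,0,0,0,0,2,0.8],[0,0,0,0,0,3,0.8],[0,0,0,0,0,2,0.8],[0,0,0,0,0,0,0.8]]'; python3 -c "
from h import *
go([511.6,154.3,23],0)"
```

```text
clock: 21.9
eef_pos: [508.4, 151.7, 118.3]
tool_rot: [-0.001, 1.0, 0.0, -0.005]
ft_force: [0.2, -0.2, 0.2]
finger_gap: 73.3
t 21.9 pos [508.4 151.7 118.3] shift cm [ 0.41 -0.25  9.53] gap 73.3
cur heading 0.001 turns [array([-0.001,  0.009,  0.001]), array([-1.400e-02, -2.000e-03, -3.141e+00])]
```

```bash
python3 -m inch '[[0,0.009,0,0.3,-0.25,2,0.8],[0,0,0,0,0,3,0.8],[0,0,0,0,0,2.5,0.8],[0,0,0,0,0,1,0.8],[0,0,0,0,0,0,0.8]]'; python3 -c "
from h import *
go([511.6,154.3,23],0)
c=manip.read_camera('wrist');cv2.imwrite('pics/w5.png',c['img'][:,:,::-1])"
```

```text
clock: 22.52
eef_pos: [513.9, 155.6, 36.0]
tool_rot: [-0.002, 1.0, 0.0, 0.002]
ft_force: [0.9, -0.9, 0.0]
finger_gap: 73.4
t 22.52 pos [513.9 155.6  36. ] shift cm [-0.24  0.13  1.3 ] gap 73.4
cur heading 0.001 turns [array([-0.004, -0.003,  0.001]), array([ 0.005, -0.006, -3.141])]
```

View pics/w5.png

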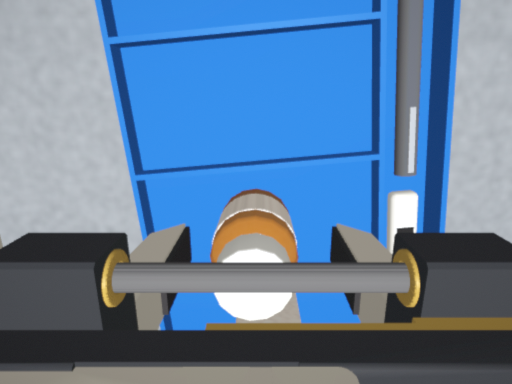

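The bottle is centred between the fingers, with its cap at (254,275). I'll lower, grip and lift.

```bash
python3 -m inch '[[0,0,0,-0.2,0.1,0.9,0.8],[0,0,0,0,0,0.4,0.8],[0,0,0,0,0,0.1,0.2],[0,0,0,0,0,0,0.2],[0,0,0,0,0,0,0.2]]'; python3 -m inch '[[0,0,0,0,0,0,0.2],[0,0,0,0,0,0,0.2],[0,0,0,0,0,0,0.2],[0,0,0,0,0,0,0.2],[0,0,0,0,0,0,0.2]]'; python3 -c "
from h import *
go([511.6,154.3,23],0)"; python3 -m inch '[[0,0,0,0,0,-2,0.2],[0,0,0,0,0,-4,0.2],[0,0,0,0,0,-4,0.2],[0,0,0,0,0,-4,0.2],[0,0,0,0,0,-1,0.2]]'; python3 -c "
from h import *
go([599.2,-167.7,170],0)"
```

```text
clock: 23.2
eef_pos: [514.1, 155.3, 24.0]
tool_rot: [-0.003, 1.0, 0.0, 0.004]
ft_force: [-1.3, -0.3, -0.3]
finger_gap: 48.3
clock: 23.82
eef_pos: [513.9, 155.3, 24.0]
tool_rot: [-0.003, 1.0, 0.0, 0.004]
ft_force: [-0.3, 0.3, -1.7]
finger_gap: 41.6
t 23.82 pos [513.9 155.3  24. ] shift cm [-0.24  0.1   0.1 ] gap 41.6
cur heading 0.001 turns [array([-0.005, -0.008,  0.001]), array([ 0.012, -0.009, -3.141])]
clock: 24.45
eef_pos: [511.2, 153.9, 176.4]
tool_rot: [-0.002, 1.0, 0.0, 0.002]
ft_force: [0.9, 0.0, -1.2]
finger_gap: 41.9
t 24.45 pos [511.2 153.9 176.4] shift cm [ 8.77 32.17  0.54] gap 41.9
cur heading 0.001 turns [array([-0.004, -0.003,  0.001]), array([ 0.005, -0.006, -3.141])]
```

```bash
python3 -m inch '[[0,0,0,1.3,4.7,0,0.2],[0,0,0,1.3,4.7,0,0.2],[0,0,0,1.3,4.7,0,0.2],[0,0,0,1.3,4.7,0,0.2],[0,0,0,1.3,4.7,0,0.2]]';python3 -m inch '[[0,0,0,1.3,4.7,0,0.2],[0,0,0,1,3.5,0,0.2],[0,0,0,0,0,0,0.2],[0,0,0,0,0,0,0.2],[0,0,0,0,0,0,0.2]]'; python3 -c "
from h import *
go([599.2,-168,25],0)"
```

```text
clock: 25.08
eef_pos: [576.5, -80.5, 171.7]
tool_rot: [-0.004, 1.0, 0.007, -0.0]
ft_force: [0.9, 1.2, -1.0]
finger_gap: 41.4
clock: 25.7
eef_pos: [597.0, -168.6, 164.2]
tool_rot: [-0.003, 1.0, 0.003, -0.005]
ft_force: [-0.2, 0.3, -0.8]
finger_gap: 41.5
t 25.7 pos [ 597.  -168.6  164.2] shift cm [ 0.36  0.04 13.92] gap 41.5
cur heading 0.007 turns [array([-0.007,  0.01 ,  0.007]), array([-0.016, -0.011, -3.135])]
```

```bash
python3 -m inch '[[-0.007,0.01,0.007,0.2,0,2,0.2],[0,0,0,0,0,3,0.2],[0,0,0,0,0,3,0.2],[0,0,0,0,0,1,0.2],[0,0,0,0,0,0,0.2]]'; python3 -c "
from h import *
go([599.2,-168,25],0)"
```

```text
clock: 26.32
eef_pos: [600.4, -160.3, 73.3]
tool_rot: [-0.001, 1.0, 0.005, 0.001]
ft_force: [0.3, -0.1, -1.1]
finger_gap: 41.1
t 26.32 pos [ 600.4 -160.3   73.3] shift cm [-0.14  0.78  4.82] gap 41.1
cur heading 0.01 turns [array([-0.003, -0.003,  0.01 ]), array([ 0.004, -0.004, -3.132])]
```

```bash
python3 -m inch '[[0,0,0.01,-0.1,0.75,1,0.2],[0,0,0,0,0,1.6,0.2],[0,0,0,0,0,1.2,0.2],[0,0,0,0,0,0.4,0.2],[0,0,0,0,0,0,0.2]]'; python3 -c "
from h import *
go([599.2,-168,25],0)"
```

```text
clock: 26.95
eef_pos: [601.4, -168.7, 30.8]
tool_rot: [-0.001, 1.0, -0.0, 0.003]
ft_force: [-0.4, -0.7, -1.7]
finger_gap: 41.5
t 26.95 pos [ 601.4 -168.7   30.8] shift cm [-0.22 -0.07  0.58] gap 41.5
cur heading -0.001 turns [array([-0.002, -0.006, -0.001]), array([-1.000e-02,  3.000e-03,  3.141e+00])]
```

```bash
python3 -m inch '[[0,-0.006,0,0,0,0.4,0.2],[0,0,0,0,0,0.25,0.2],[0,0,0,0,0,0,0.2],[0,0,0,0,0,0,0.6],[0,0,0,0,0,0,0.6]]'; python3 -m inch '[[0,0,0,0,0,0,0.65],[0,0,0,0,0,-2,0.65],[0,0,0,0,0,-4,0.7],[0,0,0,0,0,-4,0.8],[0,0,0,0,0,-4,0.8]]'; python3 -c "
from h import *
go([517.5,85.7,150],-0.123)"
```

```text
clock: 27.58
eef_pos: [602.9, -168.9, 25.6]
tool_rot: [-0.001, 1.0, -0.0, 0.001]
ft_force: [-0.4, 0.4, 0.4]
finger_gap: 54.3
clock: 28.2
eef_pos: [600.6, -168.7, 170.0]
tool_rot: [-0.001, 1.0, -0.0, -0.001]
ft_force: [0.8, -0.1, 0.2]
finger_gap: 73.1
t 28.2 pos [ 600.6 -168.7  170. ] shift cm [ -8.32 -25.43   2.08] gap 73.1
cur heading -0.001 turns [array([-0.002,  0.002,  0.122]), array([-3.000e-03, -3.000e-03, -3.019e+00])]
```

```bash
python3 -m inch '[[0,0,0,-1.6,-5,0,0.8],[0,0,0,-1.6,-5,0,0.8],[0,0,0,-1.6,-5,0,0.8],[0,0,0,-1.6,-5,0,0.8],[0,0,0,-1.6,-5,0,0.8]]';python3 -m inch '[[0,0,0.122,0,0,0,0.8],[0,0,0,0,0,0,0.8],[0,0,0,0,0,0,0.8],[0,0,0,0,0,0,0.8],[0,0,0,0,0,0,0.8]]'; python3 -c "
from h import *
go([517.5,85.7,33],-0.123)
c=manip.read_camera('top');cv2.imwrite('pics/t4.png',c['img'][100:225,210:440,::-1].repeat(3,0).repeat(3,1))"
```

```text
clock: 28.82
eef_pos: [526.7, 81.1, 183.1]
tool_rot: [0.001, 1.0, -0.006, 0.01]
ft_force: [0.7, 0.6, -1.4]
finger_gap: 73.2
clock: 29.45
eef_pos: [526.6, 85.4, 187.7]
tool_rot: [-0.001, 0.998, -0.063, 0.012]
ft_force: [0.4, -0.2, -0.2]
finger_gap: 73.5
t 29.45 pos [526.6  85.4 187.7] shift cm [-1.29  0.14 15.44] gap 73.5
cur heading -0.126 turns [array([-0.004, -0.025, -0.003]), array([-0.039,  0.006,  3.138])]
```

View pics/t4.png

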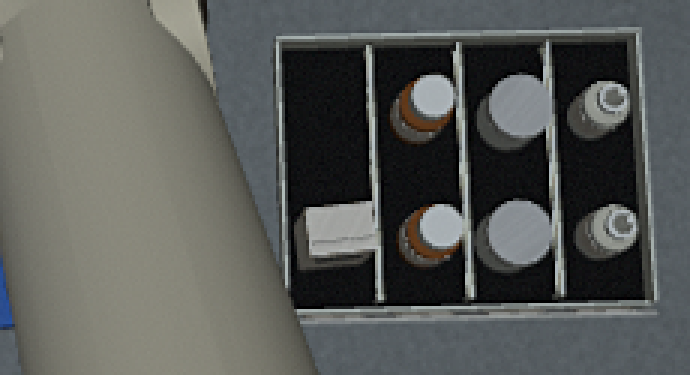

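The bottle, jar and dropper all stand behind their twins, and the old row hasn't moved. Now the carton.

```bash
python3 -m inch '[[-0.004,-0.025,0,-0.8,0,0,0.8],[0,0,0,0,0,3,0.8],[0,0,0,0,0,3,0.8],[0,0,0,0,0,2,0.8],[0,0,0,0,0,0,0.8]]'; python3 -c "
from h import *
go([517.5,85.7,33],-0.123)"
```

```text
clock: 30.12
eef_pos: [517.5, 85.6, 105.4]
tool_rot: [0.0, 0.998, -0.064, -0.003]
ft_force: [-1.4, 0.3, -0.2]
finger_gap: 73.3
t 30.12 pos [517.5  85.6 105.4] shift cm [ 0.04 -0.02  7.24] gap 73.3
cur heading -0.127 turns [array([ 0.001,  0.005, -0.004]), array([ 8.000e-03, -1.000e-03,  3.137e+00])]
```

```bash
python3 -m inch '[[0,0.005,0,0,0,2,0.8],[0,0,0,0,0,3,0.8],[0,0,0,0,0,1.5,0.8],[0,0,0,0,0,0.5,0.8],[0,0,0,0,0,0,0.8]]'; python3 -c "
from h import *
go([517.5,85.7,33],-0.123)
c=manip.read_camera('wrist');cv2.imwrite('pics/w6.png',c['img'][:,:,::-1])"
```

```text
clock: 30.75
eef_pos: [520.9, 86.3, 37.8]
tool_rot: [-0.0, 0.998, -0.064, 0.002]
ft_force: [0.1, 0.3, -0.1]
finger_gap: 73.6
t 30.75 pos [520.9  86.3  37.8] shift cm [-0.33  0.1   0.48] gap 73.6
cur heading -0.127 turns [array([-0.001, -0.004, -0.004]), array([-6.000e-03,  2.000e-03,  3.137e+00])]
```

View pics/w6.png

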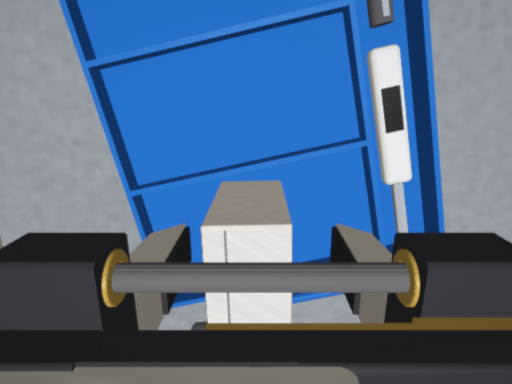

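The carton is square to the jaws, with its top face between columns 207 and 291. I'll shift 3 mm in -x and grip.

```bash
python3 -m inch '[[0,0,0,-0.3,0.1,0.4,0.8],[0,0,0,0,0,0,0.8],[0,0,0,0,0,0,0.2],[0,0,0,0,0,0,0.1],[0,0,0,0,0,0,0.1]]'; python3 -m inch '[[0,0,0,0,0,0,0.1],[0,0,0,0,0,0,0.1],[0,0,0,0,0,0,0.1],[0,0,0,0,0,0,0.1],[0,0,0,0,0,0,0.1]]'; python3 -c "
from h import *
go([517.5,85.7,33],-0.123)"; python3 -m inch '[[0,0,0,0,0,-2,0.1],[0,0,0,0,0,-4,0.1],[0,0,0,0,0,-4,0.1],[0,0,0,0,0,-4,0.1],[0,0,0,0,0,0,0.1]]';python3 -m inch '[[0,0,-0.122,0,0,0,0.1],[0,0,0,0,0,0,0.1],[0,0,0,0,0,0,0.1],[0,0,0,0,0,0,0.1],[0,0,0,0,0,0,0.1]]'; python3 -c "
from h import *
go([599.5,-97.7,170],-0.004)"
```

```text
clock: 31.42
eef_pos: [519.3, 86.0, 35.8]
tool_rot: [-0.001, 0.998, -0.064, 0.004]
ft_force: [0.4, 0.6, 0.3]
finger_gap: 48.1
clock: 32.05
eef_pos: [519.1, 86.0, 35.8]
tool_rot: [-0.001, 0.998, -0.064, 0.004]
ft_force: [0.0, -0.8, 1.1]
finger_gap: 35.7
t 32.05 pos [519.1  86.   35.8] shift cm [-0.15  0.05  0.28] gap 35.7
cur heading -0.127 turns [array([-0.002, -0.007, -0.004]), array([-1.100e-02,  3.000e-03,  3.137e+00])]
clock: 32.67
eef_pos: [517.3, 85.5, 178.5]
tool_rot: [-0.0, 0.998, -0.064, 0.003]
ft_force: [-0.3, 0.2, -0.9]
finger_gap: 35.5
clock: 33.3
eef_pos: [514.8, 84.9, 175.0]
tool_rot: [0.0, 1.0, -0.004, -0.0]
ft_force: [-1.1, 0.0, -1.3]
finger_gap: 36.1
t 33.3 pos [514.8  84.9 175. ] shift cm [ 8.62 18.19  0.51] gap 36.1
cur heading -0.008 turns [array([ 0.001,  0.   , -0.004]), array([ 0.000e+00, -1.000e-03,  3.137e+00])]
```

```bash
python3 -m inch '[[0,0,0,2,4.3,0,0.1],[0,0,0,2,4.3,0,0.1],[0,0,0,2,4.3,0,0.1],[0,0,0,2,4.3,0,0.1],[0,0,0,0,0,0,0.1]]';python3 -m inch '[[0,0,0,0,0,0,0.1],[0,0,0,0,0,0,0.1],[0,0,0,0,0,0,0.1],[0,0,0,0,0,0,0.1],[0,0,0,0,0,0,0.1]]'; python3 -c "
from h import *
go([599.5,-97.7,37],-0.004)"
```

```text
clock: 33.92
eef_pos: [596.1, -91.3, 174.1]
tool_rot: [0.0, 1.0, -0.003, -0.0]
ft_force: [0.3, 1.0, -0.3]
finger_gap: 35.6
clock: 34.55
eef_pos: [595.2, -86.6, 173.6]
tool_rot: [-0.001, 1.0, -0.001, -0.001]
ft_force: [-0.6, 0.4, -0.8]
finger_gap: 35.4
t 34.55 pos [595.2 -86.6 173.6] shift cm [ 0.46  1.13 13.66] gap 35.4
cur heading -0.002 turns [array([-0.001,  0.002,  0.002]), array([-3.000e-03, -2.000e-03, -3.139e+00])]
```

```bash
python3 -m inch '[[0,0,0,0.4,1.1,0,0.1],[0,0,0,0,0,3,0.1],[0,0,0,0,0,3,0.1],[0,0,0,0,0,2,0.1],[0,0,0,0,0,0,0.1]]'; python3 -c "
from h import *
go([599.5,-97.7,37],-0.004)"
```

```text
clock: 35.17
eef_pos: [601.6, -102.1, 92.9]
tool_rot: [0.001, 1.0, -0.002, 0.001]
ft_force: [1.1, 0.1, -1.3]
finger_gap: 35.9
t 35.17 pos [ 601.6 -102.1   92.9] shift cm [-0.22 -0.45  5.59] gap 35.9
cur heading -0.003 turns [array([ 0.001, -0.002,  0.001]), array([ 3.000e-03,  2.000e-03, -3.141e+00])]
```

```bash
python3 -m inch '[[0,0,0,-0.2,-0.4,1.5,0.1],[0,0,0,0,0,1.8,0.1],[0,0,0,0,0,1.2,0.1],[0,0,0,0,0,0.4,0.1],[0,0,0,0,0,0,0.1]]'; python3 -c "
from h import *
go([599.5,-97.7,37],-0.004)"
```

```text
clock: 35.8
eef_pos: [601.3, -98.9, 42.4]
tool_rot: [0.001, 1.0, -0.002, 0.003]
ft_force: [-1.0, -0.0, -0.8]
finger_gap: 35.8
t 35.8 pos [601.3 -98.9  42.4] shift cm [-0.18 -0.12  0.53] gap 35.8
cur heading -0.004 turns [array([ 0.002, -0.005,  0.   ]), array([ 8.000e-03,  3.000e-03, -3.141e+00])]
```

```bash
python3 -m inch '[[0,-0.005,0,0,-0.1,0.4,0.1],[0,0,0,0,0,0.15,0.1],[0,0,0,0,0,0,0.1],[0,0,0,0,0,0,0.6],[0,0,0,0,0,0,0.6]]'; python3 -m inch '[[0,0,0,0,0,0,0.65],[0,0,0,0,0,-2,0.65],[0,0,0,0,0,-4,0.7],[0,0,0,0,0,-4,0.8],[0,0,0,0,0,-4,0.8]]'; python3 -m inch '[[0,0,0,-1,-5,0,0.8],[0,0,0,-1,-5,0,0.8],[0,0,0,-1,-5,0,0.8],[0,0,0,-1,-5,0,0.8],[0,0,0,0,0,0,0.8]]'; python3 -c "
from h import *
go([599.5,-97.7,37],-0.004)
c=manip.read_camera('top');cv2.imwrite('pics/t5.png',c['img'][100:225,240:440,::-1].repeat(4,0).repeat(4,1)[:,:800])
c=manip.read_camera('scene');cv2.imwrite('pics/s5.png',c['img'][180:350,90:290,::-1].repeat(3,0).repeat(3,1))"
```

```text
clock: 36.42
eef_pos: [602.9, -98.0, 38.2]
tool_rot: [0.001, 1.0, -0.002, 0.001]
ft_force: [-0.1, 0.4, 0.1]
finger_gap: 51.0
clock: 37.05
eef_pos: [600.5, -97.6, 182.9]
tool_rot: [0.001, 1.0, -0.002, -0.001]
ft_force: [0.5, 0.1, 0.4]
finger_gap: 73.0
clock: 37.67
eef_pos: [566.4, 106.9, 196.4]
tool_rot: [0.0, 1.0, -0.004, 0.009]
ft_force: [-0.4, -1.2, 0.2]
finger_gap: 73.6
t 37.67 pos [566.4 106.9 196.4] shift cm [ 3.17 20.42 16.02] gap 73.6
cur heading -0.008 turns [array([ 0.001, -0.019, -0.004]), array([-2.900e-02, -1.000e-03,  3.138e+00])]
```

View pics/t5.png

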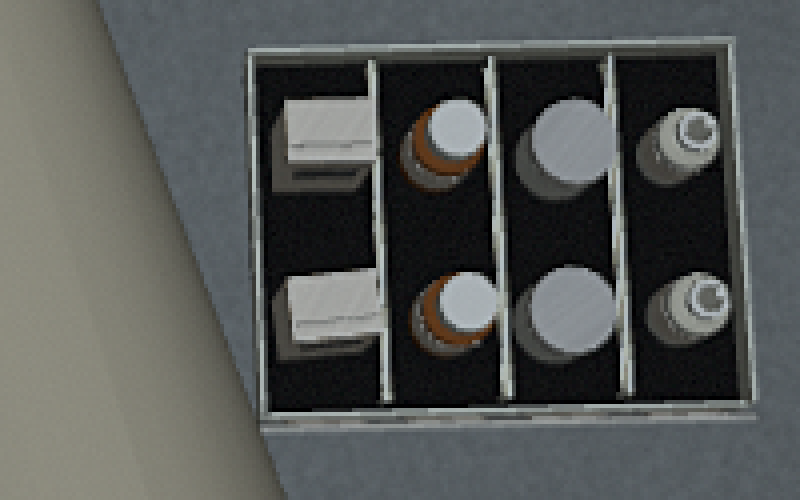

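View pics/s5.png

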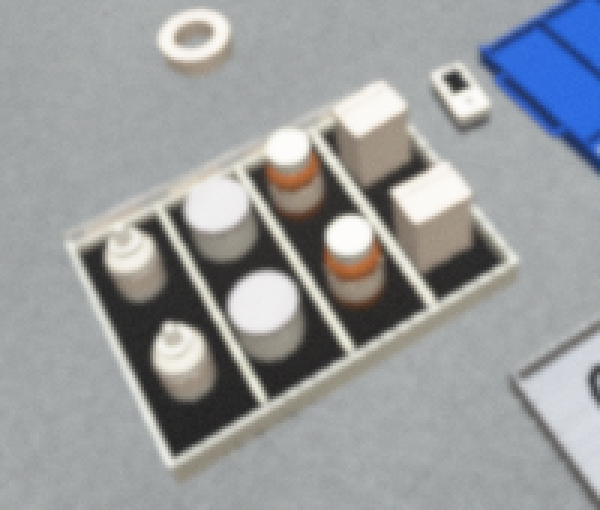

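In both views all eight items stand upright, two to each lane and matched by kind. I'll check the numbers and then hand in.

```bash
python3 - <<'E'
from h import *
c=manip.read_camera('top');O=np.array([547.1,-202.5]);a=-.0042;ex=np.array([np.cos(a),np.sin(a)]);ey=np.array([-ex[1],ex[0]])
for n,x,y,z in[('carton',331,130,78),('bottle',457,129,80),('jar',575,141,52),('dropper',697,131,83),('old carton',336,305,78),('old bottle',469,303,80),('old jar',573,309,52),('old dropper',709,299,83)]:
    p=ray(c,240+x/4-.4,100+y/4-.4,z)[:2]-O;print(n,(p@ex).round(1),(p@ey).round(1))
o=manip.get_obs();print(o['clock'],np.abs(o['qd']).max())
manip.close_job()
E
```

```text
carton 56.4 103.9
bottle 55.2 34.1
jar 54.4 -39.4
dropper 50.9 -98.6
old carton -42.2 104.8
old bottle -42.8 31.9
old jar -42.6 -33.2
old dropper -43.6 -99.5
37.825 0.022847862159892266
the job is handed in; nothing more can be done
```

I moved all four new items one by one from the tray into the rack, each behind the old one of its kind, and handed the job in at 37.8 s of the 115 s allowed. The hand-in gives no verdict.

The last check was on the top camera:

| Item | New: x in rack (mm) | New: distance from lane centre line (mm) | Old: shift from first measurement (mm) |
|---|---|---|---|
| Carton | 56 | 1 | 0.2 |
| Bottle | 55 | 1 | 0.9 |
| Jar | 54 | 4 | 1.1 |
| Dropper | 51 | 6 | 1.6 |

- **Limits:** every x is inside the -15 to 105 mm range, and every item is inside the 20 mm limits.
- **Upright:** in both the top and scene views all eight items look upright. I judged this by eye and did not measure the tilt.
- **Robot:** it was clear of everything, with the gripper empty over the tray area. I measured the highest wrist force at about 2 N.

- **Disagreement:** the wrist and top cameras differed by about 5 mm on the jar's y position. I took the middle of the two and the grasp worked.
- **Dropper misread:** the wrist view put the dropper about 10 mm off because the gripper's rod hid its tip. I used the top view for that one.

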